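# Ease open the spring-lid router-bit case

## Task

Open the router-bit case: push in the red catch button on its sloping front, hold the lid back as its spring throws it up, and ease it up to its stop under control, never letting it fly open. Leave the lid standing fully open and the other things on the bench undisturbed.

Things in the scene. Friction and masses are not known exactly. Their poses are not given: they have to be found in the camera images.
- bit_case: Router-bit case, black base, orange lid, fixed; 150 mm deep (x), 190 wide (y), 64 high shut. Origin: centre of underside, on the bench. x is level, front to hinge; y along the hinge. Front ledge x -75 to -35 mm slopes up from z 16 to 44 mm (35 degrees). Lid covers x -35 to +75: flat top at z 64, upright front face 20 mm high. Bits inside end below z 51.
- button_top (a point): Centre of the face of the red catch button in the middle of the sloping front: 22 mm along the slope, 36 mm wide, face 8 mm proud of the slope; at x -60, y 0, z 37 mm in the case's frame when out. z axis: out of the face, 35 degrees from vertical towards the case's front (it is pushed in along -z); x axis: up the slope. The lid's top front edge lies at x +36, z +8 mm from here.
- catch_button (a joint): Travel of the catch button in m: 0 out, 0.006 fully in. It starts at 1.2 N and takes 5 N to push fully in; the lid is let go once it is about 0.0035 in. It comes back out by itself.
- lid_hinge (a point): Middle of the lid's hinge line, at x = 75, y = 0, z = 44 mm in the case's frame, with the case's axes; it does not move.
- case_lid (a joint): Lid angle in rad: 0 shut, grows as the front edge rises and goes over to the back, 1.66 (95 degrees) at its stop. About 0.01 of play while latched. A spring opens it (about 0.8 N at the front edge) and keeps it at the stop. Let go, it flies open in about 0.3 s at over 6 rad/s; faster than 2.5 rad/s past 0.4 rad counts as flying open.
- lid_front (a point): Middle of the lid's top front edge; moves with the lid. From the hinge line it is 110 mm along the lid and 20 mm outward. x axis: along the lid to the hinge; z: outward from its flat top. The lid's front wall is 20 mm deep and a catch tongue, 30 mm wide, hangs 16 mm below it: 36 mm thick in all. A finger above the top, 10 to 50 mm behind this edge, holds the lid back as it rises.
- canister: Bystander: steel screw-top canister, 86 mm across, 134 mm high, standing; origin under its centre.
- spirit_level: Bystander: blue plastic spirit level, 230 x 22 x 46 mm, standing on its long edge; origin under its centre, x along it.
- marking_gauge: Bystander: wooden marking gauge, 220 mm long, 62 wide, about 60 high at its stock, lying beside the case on its +y side; origin on the bench near its middle, x along its beam.
- pliers: Bystander: red-handled pliers, 178 x 64 x 14 mm, lying flat beside the case on its -y side; origin on the bench near the pivot, jaws to x.
- tape_measure: Bystander: yellow tape measure lying flat, 72 x 66 x 36 mm; origin under its centre.
- try_square: Bystander: try square lying flat, wooden stock 110 mm, steel blade 150 mm, 16 mm high; origin under the stock's middle.

How it is judged:
On the way:
1. the catch button has been pushed in with the lid still down (value of joint catch_button above 0.003 m and value of joint case_lid below 0.4 rad).
At the end, for the whole second after the job is handed in: The lid stands open against its stop (past 1.55 rad of 1.66) and still, and the button is out again (less than 2 mm in) (value of joint case_lid above 1.55 rad and velocity of joint case_lid between -0.1 and 0.1 rad/s and value of joint catch_button below 0.002 m); the robot touches nothing.
It fails at once if the lid flies open (faster than 2.5 rad/s anywhere past 0.4 rad) (value of joint case_lid above 0.4 rad and velocity of joint case_lid above 2.5 rad/s).
It fails at once if a bystander is shifted more than 20 mm (distance of any of canister, spirit_level, marking_gauge, pliers, tape_measure, try_square from where it was at the start of the episode above 0.02 m).
It fails at once if a standing bystander is tipped over (angle between any of canister, spirit_level's own z axis and vertical above 0.4 rad).
It also fails if it takes over 40 s, if anything falls off the work surface, if the arm or the gripper's body presses on something with over 40 N, if the wrist force passes 120 N, or if a joint passes its speed limit or range.

## Robot

A 6-joint arm with a two-finger parallel gripper is mounted at the origin on the work surface. World frame = base frame: x ahead of the robot, y to its left, z up, the work surface at z = 0. Lengths are in m, angles in rad, forces in N, time in s.
With the tool pointing down it reaches from about 0.25 to 0.725 m from the base axis. Payload 4 kg.
Tool frame: the origin (TCP) lies between the finger pads; the fingertips stand 8 mm ahead of it and the grasp point (between the pads) lies 11 mm behind it; z points along the fingers, y is the direction in which the jaws open and shut (so a half turn about z gives the same grasp; the last joint's range is limited). The gripper opens to 85 mm and grips with 20 to 120 N. Pads are 22 mm wide; open, the fingers measure 114 mm over their backs; the gripper's body (76 mm by 85 mm) begins 54 mm behind the grasp point. The pads swing forward as they close: fully open they stand 13 mm farther back than shut.
Start: joints at [1.235, 0.241, 0.005, 1.335, 0, 1.571], TCP at [0.165, 0.472, 0.239] pointing down, gripper open.
Joint ranges: [-2.72, 2.72], [-1.05, 1.87], [-1.09, 1.28], [-1.99, 2.15], [-1.42, 1.44], [-3.14, 3.14]. Speed limits (rad/s): [2.79, 2.79, 3.14, 3.14, 3.14, 3.14].

## Interface

Orientations are given as a unit quaternion [x, y, z, w].
In Python, from workcell import * gives the robot as it stands.
- The arm moves only by the tool send_rows, never from a script. Its argument "increments" is a list that holds one entry, the list of rows, each a list of 6 numbers: the shift along the tool's x, y, z in units of 50 mm (1.0 is 50 mm), then the turn, a rotation vector about the tool's x, y, z in units of 10 degrees (1.0 is 10 degrees). In form: [[[x, y, z, ax, ay, az], ...]]. A call has 1 to 8 rows; each row shifts and turns the commanded pose from where the row before left it, along the tool's axes as they then stand; what a row does not reach is not made up. A row lasts 1/8 s, in which the tool goes at most 62.5 mm and 10.7 degrees, less where a joint would pass 70% of its speed; a pose out of reach is approached as far as the arm can. A call with a number of a shift or a turn outside -1 to 1 is refused whole. A call with a gripper value outside its range is refused whole. "grip" is the closure, from 0 (fully open) to 1 (shut), set as the call begins (left out, the last holds). The fingers move at their own pace and stop on an object; the grip force is fixed at half the most. Time passes only in rows, so rows that do not move let the fingers close. It gives the time, the measured TCP pose, the force and the opening at its end, in the units of the state.
- get_obs(): the state, without advancing time (a new reading comes with each control period).
- camera(name): name is "scene" or "top" or "wrist"; returns a dict with "color" (480x640x3 uint8, red, green, blue), "z_map" (480x640 float32, m along the optical axis (not along the pixel's ray), 0 where there is no reading), "intrinsics" (3x3 intrinsics, pixels), "pose" (4x4, takes a point from camera to world coordinates); the wrist camera has in their place "mount" (4x4, takes a point from camera to tool coordinates, whose origin is the TCP and whose axes are the flange's). Camera axes: x right, y down, z forward; pixel columns grow to the right and rows downward; lengths in m; the calibration is good to about 2 mm. A picture is of the moment at which its call begins: read the wrist's pose just before it.
- job_done(): hands the job in, once; it reports no verdict.
The state is a dict: "clock": time; "joint_pos": joint angles; "joint_vel": joint speeds; "tau": joint torques, N m; "eef_pos": TCP position; "tool_rot": TCP orientation; "ft_force": force on the tool from outside, world axes, zero at the start; "ft_torque": the same for the moment, N m; "grip_width": finger opening in m.
Only numpy, scipy, OpenCV 4.12 (cv2) and the standard library are available. Lean on these libraries where they do the work, as an engineer would, in place of code of your own. Each camera call takes 0.05 s, during which the arm holds its last target.

## Working session

There is one attempt and no reset: what is moved stays moved. The work goes in short steps, Python scripts to look and compute and a tool call to move; the robot and the scene stay as the last step left them, time stands still between calls to the robot, and variables do not carry over. Pictures are saved under pics/ and viewed, and the job is handed in when it is done.

Besides the shell and the picture viewer there is one more tool, called in YAML: its name, and indented under it one key for each argument. send_rows: Moves the arm, as the interface text tells. Its arguments: {"type":"object","properties":{"increments":{"type":"array"},"grip":{"type":"number"}},"required":["increments"]}

```bash
mkdir -p pics; ls
python3 - <<'E'
from workcell import *
import cv2,numpy as np
print(get_obs())
for n in("scene","top"):
    c=camera(n); cv2.imwrite(f"pics/{n}0.png",c["color"][:,:,::-1]); np.savez(f"{n}0.npz",**c); print(n,c["intrinsics"].tolist(),c["pose"].round(4).tolist())
E
```

```text
pics
{'clock': 0.0, 'joint_pos': array([ 1.23498484e+00,  2.41408303e-01,  3.70251018e-03,  1.33520771e+00,
       -1.55581940e-05,  1.57077625e+00]), 'joint_vel': array([-0.0010165 , -0.00081366,  0.00059551,  0.00101977,  0.00128925,
       -0.00152556]), 'tau': array([-1.68805159e-04, -3.72322154e+01,  2.52406776e+01,  1.68257835e-02,
        1.26065161e-04, -7.00336898e-06]), 'eef_pos': array([0.16456471, 0.47147602, 0.238407  ]), 'tool_rot': array([ 1.67107913e-01,  9.85938043e-01, -1.04499960e-03, -1.69249861e-04]), 'ft_force': array([0.70115699, 0.12113817, 0.19849666]), 'ft_torque': array([0.01047645, 0.0843628 , 0.02292569]), 'grip_width': 0.08550870176718019}
scene [[615.6061908416269, 0.0, 320.2920749968259], [0.0, 615.6061908416269, 223.69490425194266], [0.0, 0.0, 1.0]] [[-0.8342, 0.4355, -0.3384, 1.1033], [0.5514, 0.6476, -0.5259, 0.8757], [-0.0099, -0.6253, -0.7803, 1.3084], [0.0, 0.0, 0.0, 1.0]]
top [[553.9770849570772, 0.0, 321.1334398510056], [0.0, 553.9770849570772, 235.7718001592675], [0.0, 0.0, 1.0]] [[-0.0274, -0.9859, 0.1653, 0.3184], [-0.9994, 0.0308, 0.0175, 0.0249], [-0.0223, -0.1647, -0.9861, 1.6359], [0.0, 0.0, 0.0, 1.0]]
```

View pics/scene0.png

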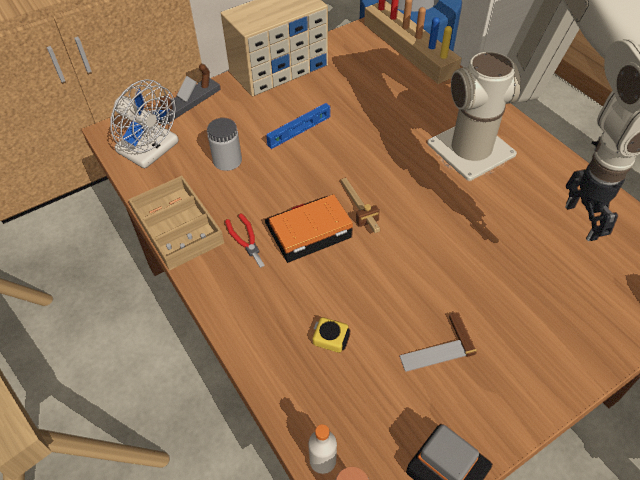

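View pics/top0.png

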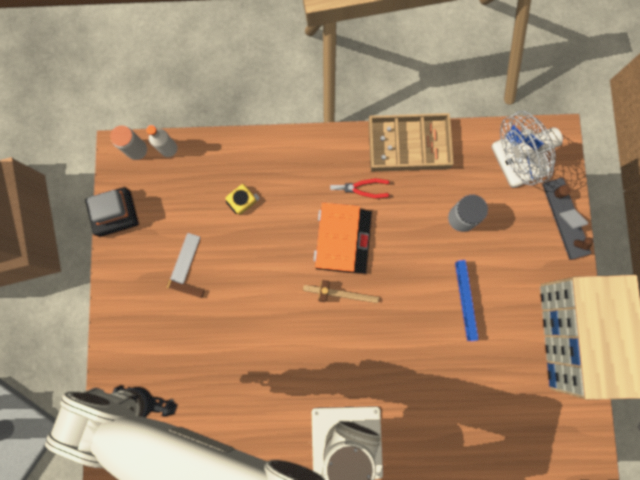

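The top view shows the orange lid at about (340,238). The red button is at (364,241), so the front faces image right (world -y). The gauge (340,293) is on the robot's side and the pliers (362,188) are on the far side.

```bash
cat > h.py <<'E'
import numpy as np,cv2
def pts(c,m):
    v,u=np.nonzero(m&(c["z_map"]>0)); z=c["z_map"][v,u]; K=c["intrinsics"]
    p=np.c_[(u-K[0,2])/K[0,0]*z,(v-K[1,2])/K[1,1]*z,z]
    return p@c["pose"][:3,:3].T+c["pose"][:3,3]
def ray(c,u,v,h):
    K=c["intrinsics"];d=c["pose"][:3,:3]@np.array([(u-K[0,2])/K[0,0],(v-K[1,2])/K[1,1],1]);o=c["pose"][:3,3]
    return o+d*(h-o[2])/d[2]
E
python3 - <<'E'
from h import *
for n in("top","scene"):
    c=dict(np.load(n+"0.npz")); hsv=cv2.cvtColor(c["color"],cv2.COLOR_RGB2HSV); h,s,v=cv2.split(hsv)
    P=np.zeros(h.shape+(3,));P[c["z_map"]>0]=pts(c,c["z_map"]>0)
    near=(abs(P[...,0]-.36)<.4)&(abs(P[...,1])<.4)
    m=((h>4)&(h<14)&(s>215)&(v>150)&(P[...,2]>.045)&(P[...,2]<.09)).astype(np.uint8)
    nl,lab,st,ce=cv2.connectedComponentsWithStats(m); i=1+st[1:,4].argmax(); m=lab==i
    cnt=max(cv2.findContours(m.astype(np.uint8),0,1)[0],key=cv2.contourArea)
    r=cv2.minAreaRect(cnt); b=cv2.boxPoints(r); print(n,st[i],r)
    W=np.array([ray(c,*q,.064) for q in b]);print(W.round(4)); print("ctr",W.mean(0),"edges",np.diff(W[[0,1,2,3,0]],axis=0).round(4).tolist())
    p=pts(c,m);print("mean pts",p.mean(0),np.median(p[:,2]))
    red=((h<4)|(h>174))&(s>150)&(v>90)
    nl,lab,st,ce=cv2.connectedComponentsWithStats(red.astype(np.uint8))
    for i in range(1,nl):
        if st[i,4]>15: print("red",st[i],ce[i],pts(c,lab==i).mean(0), ray(c,*ce[i],.037))
    x0=(300,190) if n=="top" else (225,150)
    cv2.imwrite(f"pics/{n}_crop.png",cv2.resize(c["color"][x0[1]:x0[1]+130,x0[0]:x0[0]+170,::-1],None,fx=4.5,fy=4.5,interpolation=cv2.INTER_CUBIC))
E
```

```text
Traceback (most recent call last):
ValueError: attempt to get argmax of an empty sequence
```

Run:
```python
from h import *
c=dict(np.load("top0.npz")); hsv=cv2.cvtColor(c["color"],cv2.COLOR_RGB2HSV)
P=np.zeros((480,640,3));P[c["z_map"]>0]=pts(c,c["z_map"]>0)
for u,v in((340,238),(364,241),(371,240),(330,260),(400,250)): print(u,v,hsv[v,u],c["color"][v,u],c["z_map"][v,u],P[v,u].round(3))
```

```text
340 238 [ 13 175 240] [240 144  75] 1.5893613 [ 0.573 -0.001  0.066]
364 241 [  1 187 157] [157  45  42] 1.6161978 [ 0.567 -0.071  0.037]
371 240 [ 13 137 121] [121  84  56] 1.6571889 [ 0.576 -0.095 -0.004]
330 260 [ 12 174 240] [240 144  76] 1.5877123 [0.512 0.029 0.058]
400 250 [ 13 142 207] [207 140  92] 1.642704 [ 0.542 -0.179  0.004]
```

Run:
```python
from h import *
for n in("top","scene"):
    c=dict(np.load(n+"0.npz")); hsv=cv2.cvtColor(c["color"],cv2.COLOR_RGB2HSV); h,s,v=cv2.split(hsv)
    P=np.zeros(h.shape+(3,));P[c["z_map"]>0]=pts(c,c["z_map"]>0)
    near=(abs(P[...,0]-.57)<.12)&(abs(P[...,1])<.12)
    m=((h>6)&(h<16)&(s>160)&(v>150)&(P[...,2]>.045)&(P[...,2]<.09)&near).astype(np.uint8)
    m=cv2.morphologyEx(m,cv2.MORPH_CLOSE,np.ones((3,3)))
    nl,lab,st,ce=cv2.connectedComponentsWithStats(m); i=1+st[1:,4].argmax(); m=lab==i
    cnt=max(cv2.findContours(m.astype(np.uint8),0,1)[0],key=cv2.contourArea)
    Wc=np.array([ray(c,*q[0],.064) for q in cnt])[:,:2]
    r=cv2.minAreaRect((Wc*1000).astype(np.float32)); print(n,st[i],"lid rect world mm",r); print(cv2.boxPoints(r).round(1).tolist())
    p=pts(c,m);print("mean pts",p.mean(0),np.median(p[:,2]))
    red=((h<4)|(h>174))&(s>150)&(v>90)&near
    nl,lab,st,ce=cv2.connectedComponentsWithStats(red.astype(np.uint8))
    for i in range(1,nl):
        if st[i,4]>15: print("red",st[i],ce[i],pts(c,lab==i).mean(0), ray(c,*ce[i],.037))
    x0=(300,190) if n=="top" else (225,150)
    cv2.imwrite(f"pics/{n}_crop.png",cv2.resize(c["color"][x0[1]:x0[1]+130,x0[0]:x0[0]+170,::-1],None,fx=4.5,fy=4.5,interpolation=cv2.INTER_CUBIC))
```

```text
top [ 316  203   44   68 2481] lid rect world mm ((579.2335205078125, 5.991203308105469), (109.53810119628906, 192.1301727294922), 82.41535949707031)
[[476.79998779296875, -35.599998474121094], [667.2000122070312, -61.0], [681.7000122070312, 47.599998474121094], [491.20001220703125, 73.0]]
mean pts [0.57838291 0.00555052 0.06391995] 0.0640746990474832
red [361 235   7  12  72] [363.79166667 240.41666667] [ 0.56878518 -0.07084801  0.03695653] [ 0.5687735  -0.07083476  0.037     ]
scene [ 269  194   84   58 2656] lid rect world mm ((580.3944702148438, 18.100154876708984), (122.24557495117188, 192.14122009277344), 82.37765502929688)
[[477.1000061035156, -29.700000762939453], [667.5, -55.20000076293945], [683.7000122070312, 65.9000015258789], [493.29998779296875, 91.4000015258789]]
mean pts [0.58050936 0.01757635 0.06206783] 0.06259301264127426
red [292 204  12   5  16] [296.875 206.375] [ 0.5711743  -0.06724782  0.03637072] [ 0.57145244 -0.06678114  0.037     ]
```

View pics/top_crop.png

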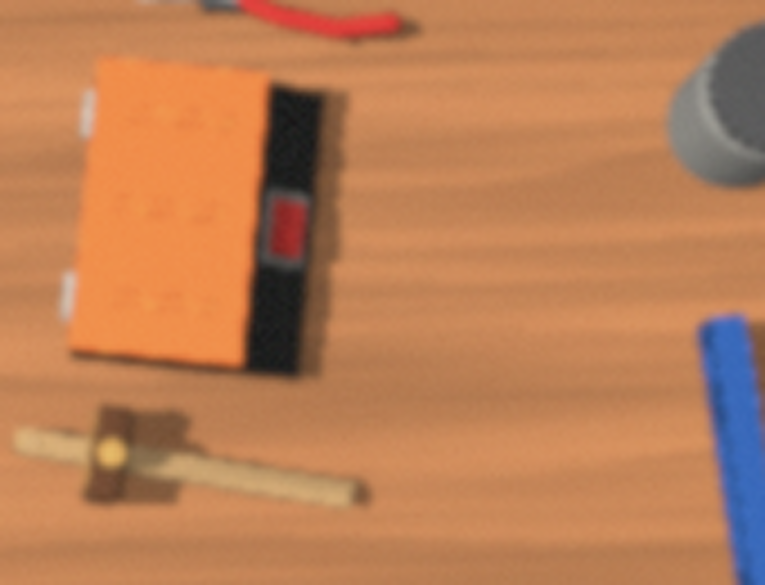

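View pics/scene_crop.png

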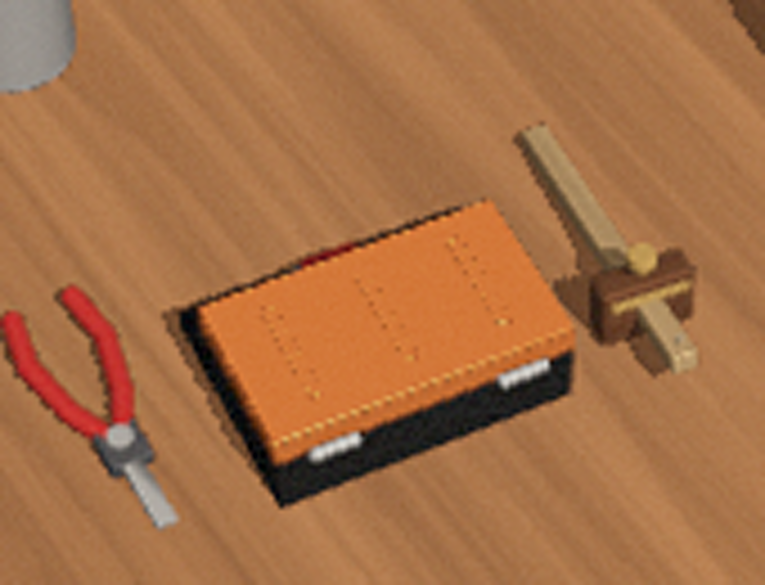

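```bash
cat >> h.py <<'E'
from scipy.spatial.transform import Rotation as Rn
ex=np.array([.132,.9912,0]);ex/=np.linalg.norm(ex);ez=np.array([0,0,1.]);ey=np.cross(ez,ex)
O=np.array([.5766,-.0138,0])
def cw(x,z,y=0): return O+ex*x/1e3+ey*y/1e3+ez*z/1e3
def tcpR(phi,s=1):  # tool leaning phi deg to the front; tool y = s*up-slope
    a=np.deg2rad(phi); up=ex*np.cos(a)+ez*np.sin(a); tz=ex*np.sin(a)-ez*np.cos(a)
    y=s*up; return np.c_[np.cross(y,tz),y,tz]
def delta(o,p,R=None):
    R0=Rn.from_quat(o["tool_rot"]).as_matrix()
    d=R0.T@(np.asarray(p)-o["eef_pos"])/.05
    print("shift units",d.round(3))
    if R is not None: print("rotvec units",(np.rad2deg(Rn.from_matrix(R0.T@R).as_rotvec())/10).round(3))
E
python3 - <<'E'
from workcell import *
from h import *
o=get_obs()
R=tcpR(35); print(R)
# level finger A (tool -y) centre on button; TCP in middle of the gap 57
gap=57;dc=7+gap/2
base=cw(-60,37)
T=base+R[:,1]*dc/1e3
print(T, T-R[:,2]*.1)
delta(o,T-R[:,2]*.09,R)
c=dict(np.load("top0.npz"))
for n,u,v,h in(("canL",452,213,.134),("can",471,208,.134),("canb",488,212,.134),("gauge",320,292,.06),("gaugeend",380,298,.02)):print(n,ray(c,u,v,h))
E
```

```text
[[-0.99124885  0.1081334   0.07571582]
 [ 0.13200651  0.81198352  0.56855698]
 [ 0.          0.57357644 -0.81915204]]
[ 0.57251835 -0.04444952  0.05736196] [ 0.56494676 -0.10130521  0.13927717]
shift units [-11.313  -8.063   2.163]
rotvec units [-3.498  0.355 -1.129]
canL [ 0.62244562 -0.31050885  0.134     ]
can [ 0.63481474 -0.36350245  0.134     ]
canb [ 0.62208389 -0.40915316  0.134     ]
gauge [0.42097271 0.06047563 0.06      ]
gaugeend [ 0.4012309 -0.1119385  0.02     ]
```

send_rows:
  increments:
    - [[-0.7,-0.5,0,0,0,0],[-0.7,-0.5,0,0,0,0],[-0.7,-0.5,0,0,0,0],[-0.7,-0.5,0,0,0,0],[-0.7,-0.5,0,0,0,0],[-0.7,-0.5,0,0,0,0],[-0.7,-0.5,0,0,0,0],[-0.7,-0.5,0,0,0,0]]
  grip: 0.33

```text
clock: 1.1
eef_pos: [0.3636, 0.1896, 0.239]
tool_rot: [0.167, 0.986, -0.0, -0.0]
ft_force: [-0.3, 0.5, 0.2]
grip_width: 0.0571
```

Run:
```python
from workcell import *
from h import *
o=get_obs();print(o["joint_pos"].round(3),o["eef_pos"],o["grip_width"])
R=tcpR(35);T=cw(-60,37)+R[:,1]*.0355
delta(o,T-R[:,2]*.09,R)
```

```text
[ 0.481  0.063 -0.208  1.3    0.     0.816] [0.3636072  0.18962471 0.23902438] 0.0571030075468432
shift units [-5.697 -4.054  2.158]
rotvec units [-3.49   0.354 -1.129]
```

send_rows:
  increments:
    - [[-0.7,-0.5,0,0,0,-0.1],[-0.7,-0.5,0,0,0,-0.1],[-0.7,-0.5,0,0,0,-0.1],[-0.7,-0.5,0,0,0,-0.1],[-0.7,-0.5,0,0,0,-0.2],[-0.7,-0.5,0,0,0,-0.2],[-0.7,-0.5,0,0,0,-0.2],[-0.7,-0.5,0,0,0,-0.2]]

```text
clock: 2.1
eef_pos: [0.5821, -0.0754, 0.2387]
tool_rot: [0.063, 0.998, 0.0, -0.001]
ft_force: [0.7, 0.2, -0.0]
grip_width: 0.0574
```

send_rows:
  increments:
    - [[0,0,0,-0.8,0,0],[0,0,0,-0.8,0,0],[0,0,0,-0.8,0,0],[0,0,0,-0.8,0,0],[0,0,0,-0.3,0,0],[0,0,0,0,0,0]]

```text
clock: 2.85
eef_pos: [0.581, -0.0752, 0.2376]
tool_rot: [0.062, 0.952, 0.3, 0.018]
ft_force: [-0.9, -0.2, 0.2]
grip_width: 0.057
```

Run:
```python
from workcell import *
from h import *
o=get_obs();print(o["joint_pos"].round(3),o["eef_pos"],o["grip_width"],o["ft_force"])
R=tcpR(35);T=cw(-60,37)+R[:,1]*.0355
delta(o,T-R[:,2]*.06,R)
c=camera("wrist");print(c["mount"].round(4).tolist(),c["intrinsics"].tolist())
cv2.imwrite("pics/w1.png",c["color"][:,:,::-1]);np.savez("w1.npz",**c,eef=o["eef_pos"],q=o["tool_rot"])
c=camera("top");cv2.imwrite("pics/t1.png",cv2.resize(c["color"][150:350,230:500,::-1],None,fx=2.9,fy=2.9))
```

```text
[-0.41   0.529  0.283  1.52   0.583 -0.339] [ 0.58104825 -0.07521265  0.23759281] 0.056951866750900436 [-0.8731463  -0.17552365  0.21331121]
shift units [ 0.242 -1.586  2.091]
rotvec units [ 0.001 -0.029  0.008]
[[-0.0004, -0.9608, -0.2773, 0.0714], [1.0, -0.0004, 0.0, -0.0], [-0.0001, -0.2773, 0.9608, -0.1349], [0.0, 0.0, 0.0, 1.0]] [[342.0844473820563, 0.0, 321.0698892783061], [0.0, 342.0844473820563, 240.84887059378428], [0.0, 0.0, 1.0]]
```

View pics/w1.png

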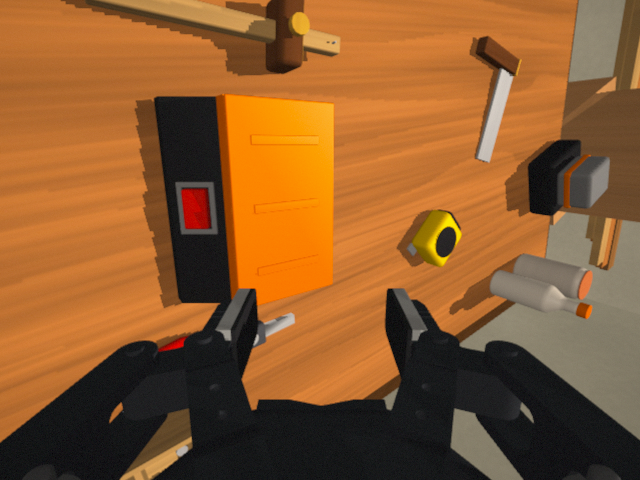

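View pics/t1.png

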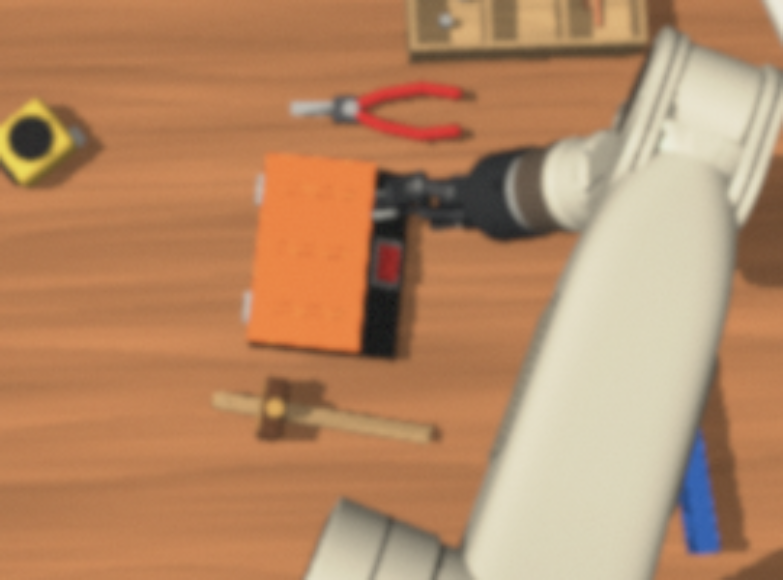

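The wrist view shows the red button at about (196,209), the lid front edge at x≈222-230, and the two fingertips at about (238,290) and (405,290). I'll measure the button and tips from this view.

Run:
```python
from h import *
c=dict(np.load("w1.npz")); M=c["mount"];Rt=Rn.from_quat(c["q"]).as_matrix()
K=c["intrinsics"];z=c["z_map"];v,u=np.mgrid[:480,:640]
pc=np.stack([(u-K[0,2])/K[0,0]*z,(v-K[1,2])/K[1,1]*z,z],-1)
pt=pc@M[:3,:3].T+M[:3,3]; pw=pt@Rt.T+c["eef"]
# fingers in tool coords
f=(z>0)&(abs(pt[...,0])<.025)&(pt[...,2]>-.04)&(pt[...,2]<.03)&(abs(pt[...,1])<.06)
for s in(-1,1):
    q=pt[f&(np.sign(pt[...,1])==s)]*1e3; print("finger",s,len(q),"z max",np.percentile(q[:,2],[50,95,99,100]),"y",np.percentile(q[:,1],[0,1,50,99,100]),"x",np.percentile(q[:,0],[0,1,99,100]))
    t=q[q[:,2]>q[:,2].max()-4]; print(" tip y",np.percentile(t[:,1],[0,5,50,95,100]),"x",t[:,0].min(),t[:,0].max())
h,s,val=cv2.split(cv2.cvtColor(c["color"],cv2.COLOR_RGB2HSV))
red=((h<5)|(h>174))&(s>170)&(val>90)&(u<220)&(u>170)&(v>170)&(v<240)
C=lambda p:np.array([(p-O)@ex,(p-O)@ey,p[...,2]]).round(4) if p.ndim==1 else np.c_[(p-O)@ex,(p-O)@ey,p[:,2]]
p=C(pw[red&(z>0)]);print("button case",p.mean(0)*1e3,np.percentile(p,[2,98],axis=0)*1e3)
lid=(h>8)&(h<20)&(s>230)&(z>0)&(u>210)&(u<340)&(v>90)&(v<310)&(abs(pw[...,2]-.064)<.006)
p=C(pw[lid]);print("lid case",np.median(p,axis=0)*1e3,np.percentile(p,[.5,99.5],axis=0)*1e3)
r=cv2.minAreaRect((p[:,:2]*1e3).astype(np.float32));print(r)
```

```text
finger -1 2721 z max [-22.29318842  -2.24795577   1.6181448    3.76539641] y [-50.76877051 -45.79284777 -29.52944486 -28.19576565 -28.02123379] x [-10.66491954  -9.39316645  13.23967386  14.42092415]
 tip y [-33.40922652 -28.62861817 -28.43524191 -28.25959315 -28.20825535] x -9.886791128614847 11.604917909157388
finger 1 2721 z max [-22.11573726  -2.28004781   2.02721      4.05149454] y [28.33003429 28.48424536 29.7694256  45.78194138 51.07451184] x [-10.81209701  -9.49161617  13.27094059  14.58059982]
 tip y [28.57324562 28.66187864 28.82447187 28.99438169 29.07125504] x -8.674482696322109 10.914098512200411
button case [-56.88659475   2.7971777   37.13450017] [[-65.59785795 -15.27450109  30.51717554]
 [-47.48386582  19.89428771  42.92223154]]
lid case [10.81971359 11.52126671 64.65493875] [[-33.32676794 -90.32926486  59.23195787]
 [ 74.88432153  96.20583045  67.07357786]]
((21.520427703857422, 2.426422119140625), (110.57487487792969, 189.60183715820312), 0.2588568329811096)
```

```bash
sed -i 's/^O=.*/O=np.array([.5766,-.0138,0])+.002*ex+.0025*ey/' h.py
python3 - <<'E'
from workcell import *
from h import *
o=get_obs();R=tcpR(35);T=cw(-60,37)+R[:,1]*.0335-R[:,2]*.004
delta(o,T,R);delta(o,T-R[:,2]*.02,R)
E
```

```text
shift units [ 0.303 -1.626  3.245]
rotvec units [-0.003 -0.022  0.027]
shift units [ 0.305 -1.626  2.845]
rotvec units [-0.003 -0.022  0.027]
```

send_rows:
  increments:
    - [[0.1,-0.5,0,0,0,0],[0.1,-0.6,0.2,0,0,0],[0.1,-0.5,0.6,0,0,0],[0,0,0.8,0,0,0],[0,0,0.7,0,0,0],[0,0,0.5,0,0,0],[0,0,0,0,0,0],[0,0,0,0,0,0]]

```text
clock: 3.95
eef_pos: [0.5688, -0.0581, 0.0791]
tool_rot: [0.06, 0.952, 0.3, 0.019]
ft_force: [0.3, -0.3, -0.2]
grip_width: 0.0572
```

Run:
```python
from workcell import *
from h import *
o=get_obs();R=tcpR(35);T=cw(-60,37)+R[:,1]*.0335-R[:,2]*.004
delta(o,T,R); print(o["ft_force"]@R, R.T@o["ft_force"])
c=camera("wrist");cv2.imwrite("pics/w2.png",c["color"][:,:,::-1])
```

```text
shift units [ 0.012 -0.027  0.461]
rotvec units [-0.002 -0.016  0.031]
[-0.37342    -0.34928327 -0.01402189] [-0.37342    -0.34928327 -0.01402189]
```

View pics/w2.png

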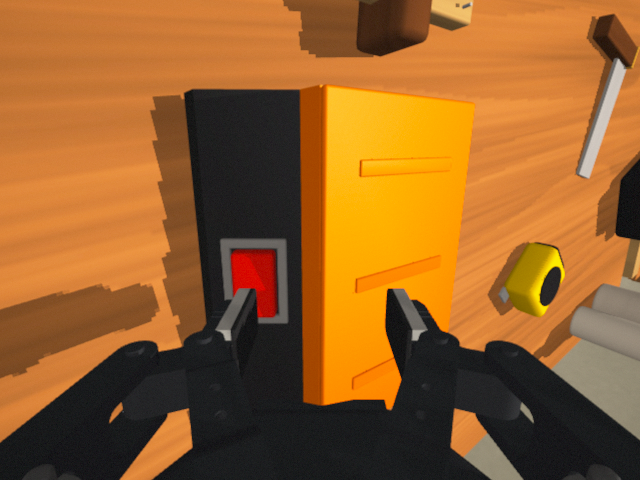

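send_rows:
  increments:
    - [[0,0,0.15,0,0,0],[0,0,0.15,0,0,0],[0,0,0.05,0,0,0],[0,0,0.05,0,0,0],[0,0,0,0,0,0],[0,0,0,0,0,0]]

```text
clock: 4.75
eef_pos: [0.5701, -0.0463, 0.0624]
tool_rot: [0.06, 0.952, 0.3, 0.019]
ft_force: [-0.0, 0.7, -0.2]
grip_width: 0.0573
```

Run:
```python
from workcell import *
from h import *
o=get_obs();R=tcpR(35);T=cw(-60,37)+R[:,1]*.0335-R[:,2]*.004
delta(o,T,R); print(R.T@o["ft_force"])
c=camera("wrist");cv2.imwrite("pics/w3.png",c["color"][:,:,::-1])
```

```text
shift units [ 0.007 -0.03   0.051]
rotvec units [-0.    -0.019  0.029]
[0.11096073 0.4520917  0.56136569]
```

View pics/w3.png

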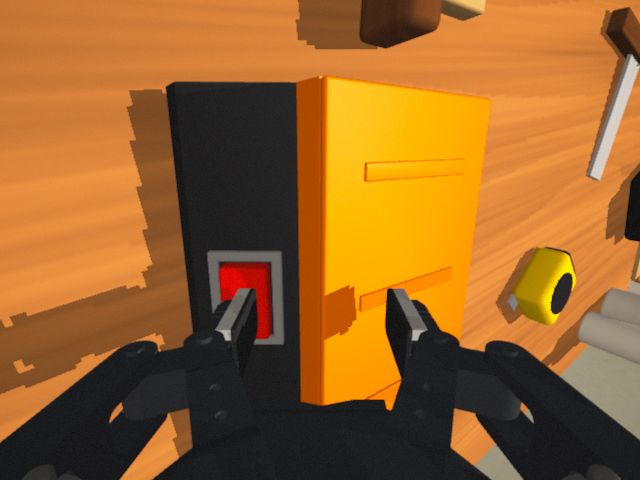

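send_rows:
  increments:
    - [[0,0,0.04,0,0,0],[0,0,0.04,0,0,0],[0,0,0,0,0,0]]

```text
clock: 5.18
eef_pos: [0.5704, -0.044, 0.0591]
tool_rot: [0.06, 0.952, 0.3, 0.019]
ft_force: [1.0, -0.9, 0.0]
grip_width: 0.0574
```

send_rows:
  increments:
    - [[0,0,0.04,0,0,0],[0,0,0,0,0,0]]

```text
clock: 5.42
eef_pos: [0.5706, -0.043, 0.0575]
tool_rot: [0.06, 0.952, 0.3, 0.019]
ft_force: [-0.4, -1.6, 2.0]
grip_width: 0.0572
```

Run:
```python
from workcell import *
from h import *
R=tcpR(35);T=cw(-60,37)+R[:,1]*.0335-R[:,2]*.004
F=[]
for i in range(4): 
    c=camera("wrist");o=get_obs();F.append(R.T@o["ft_force"])
delta(o,T,R); print(np.array(F).round(2))
cv2.imwrite("pics/w4.png",c["color"][:,:,::-1])
```

```text
shift units [ 0.008 -0.029 -0.068]
rotvec units [-0.001 -0.018  0.028]
[[-0.77  0.11 -2.34]
 [ 0.35  0.43 -2.65]
 [-0.06 -0.53 -1.83]
 [-0.27 -0.12 -2.26]]
```

View pics/w4.png

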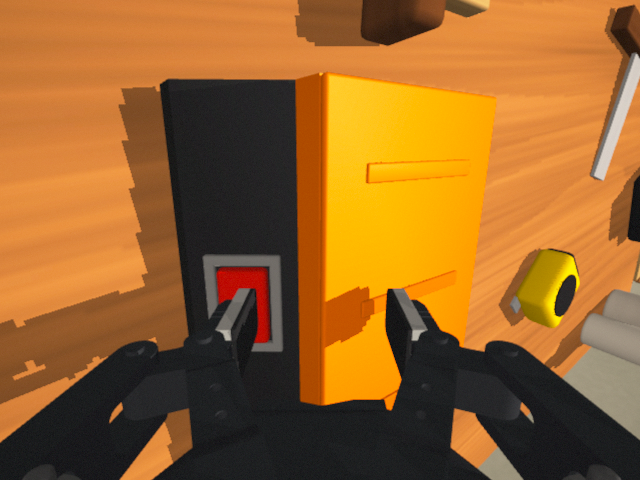

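send_rows:
  increments:
    - [[0,0,0.03,0,0,0],[0,0,0.03,0,0,0],[0,0,0,0,0,0]]

```text
clock: 6.0
eef_pos: [0.5708, -0.0413, 0.0552]
tool_rot: [0.06, 0.952, 0.3, 0.019]
ft_force: [-1.7, -2.4, 4.7]
grip_width: 0.0573
```

Run:
```python
from workcell import *
from h import *
R=tcpR(35);T=cw(-60,37)+R[:,1]*.0335-R[:,2]*.004
F=[]
for i in range(4): 
    c=camera("wrist");o=get_obs();F.append(R.T@o["ft_force"])
delta(o,T,R); print(np.array(F).round(2))
cv2.imwrite("pics/w5.png",c["color"][:,:,::-1])
```

```text
shift units [ 0.008 -0.029 -0.126]
rotvec units [-0.001 -0.018  0.029]
[[ 1.09  0.45 -5.28]
 [ 0.1  -0.33 -5.11]
 [ 1.18  0.52 -5.43]
 [ 0.25  0.63 -5.2 ]]
```

View pics/w5.png

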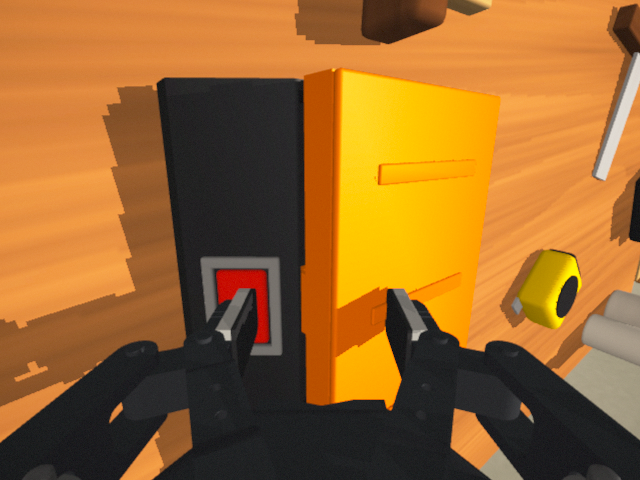

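The lid has come up onto the right fingertip and the catch is free. Next I'll compute the arc for that fingertip to follow.

```bash
cat > plan.py <<'E'
from workcell import *
from h import *
o=get_obs();R0=Rn.from_quat(o["tool_rot"]).as_matrix()
H=cw(75,44)
def to2(p): return np.array([(p-H)@ex,(p-H)@ez])*1e3
B=o["eef_pos"]+R0@[0,.0285,.004]; b=to2(B); 
r=np.hypot(*b); th0=np.arctan2(b[1],-b[0])-np.arcsin(20/r); s=np.sqrt(r*r-400)
tz=R0[:,2];phi0=np.rad2deg(np.arctan2(tz@ex,-tz@ez)); print("b",b,"theta",th0,"s",s,"phi",phi0)
def pose(th):
    phi=35-40*min(max(th/1.66,0),1)
    e=np.array([-np.cos(th),np.sin(th)]);n=np.array([np.sin(th),np.cos(th)])
    c2=H*1+0; c=(84*e+20*n)/1e3
    R=tcpR(phi); Bw=H+ex*c[0]+ez*c[1]
    lat=(o["eef_pos"]-H)@ey
    p=Bw-R@[0,.0285,.004]+ey*lat
    # clearance of finger A's inner face to lid front/tongue
    cl=[]
    for k in range(-16,21,2):
        q=R.T@(H+ex*(110*e+k*n)[0]/1e3+ez*(110*e+k*n)[1]/1e3-p)*1e3
        if q[2]<6: cl.append(q[1]+28.5)
    return p,R,phi,min(cl) if cl else None, max((R.T@(H+ex*(110*e+20*n)[0]/1e3+ez*(110*e+20*n)[1]/1e3-p))[2]*-1e3,0)
P,Rr=o["eef_pos"],R0
import sys
step=.07;N=int(np.ceil((1.72-th0)/step))
for i in range(1,N+1):
    th=th0+i*step;p,R,phi,cl,dep=pose(th)
    d=Rr.T@(p-P)/.05; w=np.rad2deg(Rn.from_matrix(Rr.T@R).as_rotvec())/10
    print(i,round(th,2),d.round(2),w.round(2),"clA",None if cl is None else round(cl,1),"edge above tcp",round(dep))
    P,Rr=p,R
E
python3 plan.py
```

```text
b [-79.389519    24.21316727] theta 0.05267095452888887 s 80.55416311865314 phi 34.99360535181751
1 0.12 [ 0.    0.05 -0.14] [ 0.29 -0.02  0.03] clA 22.9 edge above tcp 12
2 0.19 [ 0.    0.1  -0.09] [ 0.17  0.   -0.  ] clA 21.6 edge above tcp 13
3 0.26 [-0.    0.1  -0.08] [ 0.17 -0.    0.  ] clA 20.2 edge above tcp 14
4 0.33 [ 0.    0.11 -0.08] [ 0.17  0.   -0.  ] clA 18.8 edge above tcp 15
5 0.4 [ 0.    0.11 -0.07] [ 0.17  0.   -0.  ] clA 15.8 edge above tcp 15
6 0.47 [-0.    0.11 -0.07] [ 0.17 -0.    0.  ] clA 14.2 edge above tcp 16
7 0.54 [ 0.    0.11 -0.07] [ 0.17  0.   -0.  ] clA 12.6 edge above tcp 17
8 0.61 [-0.    0.11 -0.06] [ 0.17 -0.    0.  ] clA 12.6 edge above tcp 17
9 0.68 [-0.    0.12 -0.06] [ 0.17  0.   -0.  ] clA 12.7 edge above tcp 18
10 0.75 [ 0.    0.12 -0.05] [0.17 0.   0.  ] clA 12.8 edge above tcp 19
11 0.82 [ 0.    0.12 -0.05] [0.17 0.   0.  ] clA 13.0 edge above tcp 19
12 0.89 [-0.    0.12 -0.04] [ 0.17 -0.   -0.  ] clA 13.3 edge above tcp 19
13 0.96 [ 0.    0.12 -0.04] [ 0.17  0.   -0.  ] clA 13.7 edge above tcp 20
14 1.03 [-0.    0.12 -0.03] [ 0.17 -0.    0.  ] clA 14.1 edge above tcp 20
15 1.1 [-0.    0.12 -0.03] [ 0.17  0.   -0.  ] clA 14.6 edge above tcp 21
16 1.17 [ 0.    0.12 -0.02] [0.17 0.   0.  ] clA 15.2 edge above tcp 21
17 1.24 [-0.    0.12 -0.02] [ 0.17 -0.   -0.  ] clA 15.9 edge above tcp 21
18 1.31 [ 0.    0.12 -0.01] [ 0.17  0.   -0.  ] clA 16.6 edge above tcp 21
19 1.38 [ 0.    0.12 -0.01] [ 0.17 -0.    0.  ] clA 17.3 edge above tcp 22
20 1.45 [ 0.    0.12 -0.  ] [ 0.17  0.   -0.  ] clA 18.2 edge above tcp 22
21 1.52 [-0.    0.12  0.  ] [0.17 0.   0.  ] clA 19.1 edge above tcp 22
22 1.59 [0.   0.12 0.01] [0.17 0.   0.  ] clA 20.1 edge above tcp 22
23 1.66 [0.   0.12 0.01] [ 0.16 -0.   -0.  ] clA 21.1 edge above tcp 22
24 1.73 [-0.    0.12  0.03] [0. 0. 0.] clA 23.0 edge above tcp 22
```

send_rows:
  increments:
    - [[0,0.05,-0.14,0.25,0,0],[0,0.1,-0.09,0.17,0,0],[0,0.1,-0.08,0.17,0,0],[0,0.11,-0.08,0.17,0,0],[0,0.11,-0.07,0.17,0,0],[0,0,0,0,0,0]]

```text
clock: 6.95
eef_pos: [0.5723, -0.0322, 0.0874]
tool_rot: [0.061, 0.973, 0.222, 0.015]
ft_force: [0.1, 0.6, -0.3]
grip_width: 0.0573
```

```bash
python3 plan.py|head -12
python3 - <<'E'
from workcell import *
from h import *
F=[]
for i in range(3): 
    c=camera("wrist");o=get_obs();F.append(Rn.from_quat(o["tool_rot"]).as_matrix().T@o["ft_force"])
print(np.array(F).round(2))
cv2.imwrite("pics/w6.png",c["color"][:,:,::-1])
E
```

```text
b [-68.41576508  52.1631044 ] theta 0.41680210335045603 s 83.67619955118765 phi 25.664849213398735
1 0.49 [-0.    0.11 -0.08] [ 0.24 -0.01  0.04] clA 14.2 edge above tcp 16
2 0.56 [ 0.    0.11 -0.06] [0.17 0.   0.  ] clA 12.6 edge above tcp 17
3 0.63 [ 0.    0.12 -0.06] [ 0.17 -0.    0.  ] clA 12.6 edge above tcp 18
4 0.7 [ 0.    0.12 -0.06] [ 0.17 -0.   -0.  ] clA 12.7 edge above tcp 18
5 0.77 [-0.    0.12 -0.05] [ 0.17  0.   -0.  ] clA 12.9 edge above tcp 19
6 0.84 [ 0.    0.12 -0.05] [ 0.17 -0.   -0.  ] clA 13.1 edge above tcp 19
7 0.91 [ 0.    0.12 -0.04] [0.17 0.   0.  ] clA 13.4 edge above tcp 20
8 0.98 [-0.    0.12 -0.04] [ 0.17 -0.   -0.  ] clA 13.8 edge above tcp 20
9 1.05 [-0.    0.12 -0.03] [ 0.17  0.   -0.  ] clA 14.2 edge above tcp 20
10 1.12 [ 0.    0.12 -0.03] [ 0.17  0.   -0.  ] clA 14.7 edge above tcp 21
11 1.19 [-0.    0.12 -0.02] [ 0.17 -0.   -0.  ] clA 15.3 edge above tcp 21
[[-0.57 -1.01  0.5 ]
 [-0.77  0.37  0.17]
 [ 0.57  0.87 -0.79]]
```

View pics/w6.png

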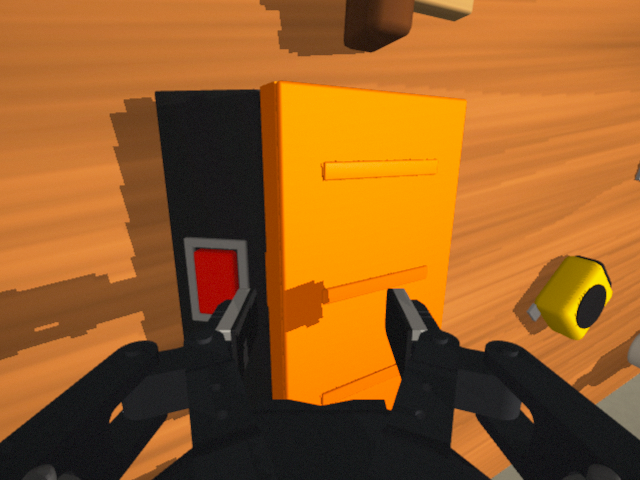

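```bash
cat > lid.py <<'E'
from workcell import *
from h import *
o=get_obs();c=camera("wrist"); M=c["mount"];Rt=Rn.from_quat(o["tool_rot"]).as_matrix()
K=c["intrinsics"];z=c["z_map"];v,u=np.mgrid[:480,:640]
pt=np.stack([(u-K[0,2])/K[0,0]*z,(v-K[1,2])/K[1,1]*z,z],-1)@M[:3,:3].T+M[:3,3]; pw=pt@Rt.T+o["eef_pos"]
h,s,val=cv2.split(cv2.cvtColor(c["color"],cv2.COLOR_RGB2HSV))
lid=(h>8)&(h<20)&(s>200)&(z>0)&(v<275)&(pw[...,2]>.05)
q=(pw[lid]-cw(75,44));x=q@ex*1e3;zz=q[:,2]*1e3
for a in range(-110,40,15):
    m=(x>=a)&(x<a+15)
    if m.sum()>30: print(a+7, np.percentile(zz[m],[10,50,90]).round(1))
print("o",o["clock"],"F tool",(Rt.T@o["ft_force"]).round(2))
E
python3 lid.py
```

```text
-103 [14.2 27.1 28.6]
-88 [26.1 27.  27.9]
-73 [25.  25.9 26.8]
-58 [23.9 24.7 25.6]
-43 [22.8 23.5 24.4]
-28 [21.7 22.4 23.5]
-13 [20.5 21.2 21.9]
2 [19.8 20.4 21. ]
o 7.1 F tool [ 0.57  0.87 -0.79]
```

```bash
python3 lid.py
python3 - <<'E'
from workcell import *
from h import *
c=camera("scene");cv2.imwrite("pics/s7.png",cv2.resize(c["color"][130:290,200:420,::-1],None,fx=3.5,fy=3.5,interpolation=2))
E
```

```text
-103 [14.1 27.  28.5]
-88 [26.2 27.  27.9]
-73 [25.  25.8 26.8]
-58 [23.9 24.7 25.6]
-43 [22.8 23.6 24.4]
-28 [21.7 22.4 23.5]
-13 [20.5 21.2 21.9]
2 [19.7 20.4 20.9]
o 7.15 F tool [ 0.38 -0.04  0.59]
```

View pics/s7.png

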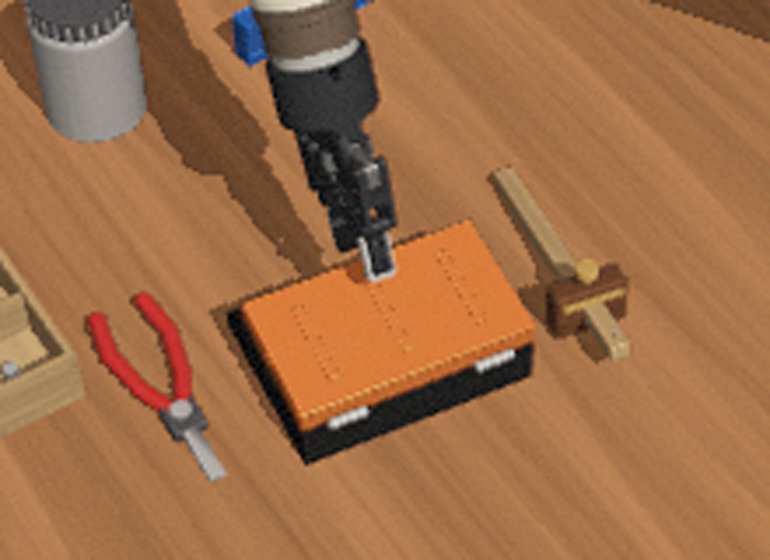

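The lid is standing still at about 0.075 rad and isn't following the finger. It seems the tongue was caught again when the button came out, because the lid had only risen about 8 mm and the tongue is 16 mm deep. I'll repeat the push with the jaws wider and the tool tilted more, so the lid can rise clear to about 0.22 rad while the button is held in.

send_rows:
  increments:
    - [[0,0,-0.5,-0.5,0,0],[0,0,0,-0.5,0,0],[0,0,0,-0.4,0,0],[0,0,0,0,0,0],[0,0,0,0,0,0]]
  grip: 0.18

```text
clock: 7.88
eef_pos: [0.5704, -0.0438, 0.1088]
tool_rot: [0.059, 0.939, 0.339, 0.021]
ft_force: [0.3, 0.1, -0.2]
grip_width: 0.07
```

```bash
cat > fing.py <<'E'
from workcell import *
from h import *
o=get_obs();c=camera("wrist"); M=c["mount"];K=c["intrinsics"];z=c["z_map"];v,u=np.mgrid[:480,:640]
pt=(np.stack([(u-K[0,2])/K[0,0]*z,(v-K[1,2])/K[1,1]*z,z],-1)@M[:3,:3].T+M[:3,3])*1e3
f=(z>0)&(abs(pt[...,0])<15)&(pt[...,2]>-25)&(pt[...,2]<10)&(abs(pt[...,1])<60)&(v>270)
for s in(-1,1):
    q=pt[f&(np.sign(pt[...,1])==s)];print(s,"zmax",np.percentile(q[:,2],[98,99.5,100]).round(1),"|y| min",abs(q[:,1]).min().round(1))
print(o["grip_width"],o["joint_pos"].round(2))
R=tcpR(40);T=cw(-60,37)
a=np.deg2rad(35);up=ex*np.cos(a)+ez*np.sin(a)
for zt in(0,4): print(zt);delta(o,T+up*.006+R[:,1]*o["grip_width"]/2-R[:,2]*zt/1e3,R)
E
python3 fing.py
```

```text
-1 zmax [-1.2 -0.1  1.2] |y| min 34.3
1 zmax [-1.5 -0.3  0.9] |y| min 34.7
0.07003419354409549 [-0.4   0.61  0.03  1.21  0.66 -0.35]
0
shift units [ 0.006 -0.519  0.761]
rotvec units [-0.034 -0.022  0.025]
4
shift units [ 0.006 -0.519  0.681]
rotvec units [-0.034 -0.022  0.025]
```

send_rows:
  increments:
    - [[0,-0.3,0,0,0,0],[0,-0.22,0.15,0,0,0],[0,0,0.25,0,0,0],[0,0,0.2,0,0,0],[0,0,0.05,0,0,0],[0,0,0,0,0,0],[0,0,0,0,0,0]]

```text
clock: 8.8
eef_pos: [0.5708, -0.0431, 0.0678]
tool_rot: [0.059, 0.939, 0.339, 0.022]
ft_force: [-0.3, 0.0, -0.0]
grip_width: 0.0696
```

```bash
python3 fing.py; python3 lid.py|tail -1;python3 - <<'E'
from workcell import *
from h import *
c=camera("wrist");cv2.imwrite("pics/w8.png",c["color"][:,:,::-1])
E
```

```text
-1 zmax [ 9.8 10.  10. ] |y| min 0.0
1 zmax [ 9.4  9.8 10. ] |y| min 0.4
0.06963463608930404 [-0.4   0.66 -0.01  1.12  0.66 -0.35]
0
shift units [ 0.012 -0.011  0.12 ]
rotvec units [-0.031 -0.019  0.03 ]
4
shift units [ 0.012 -0.011  0.04 ]
rotvec units [-0.031 -0.019  0.03 ]
o 8.85 F tool [-1.11 -0.25  0.89]
```

View pics/w8.png

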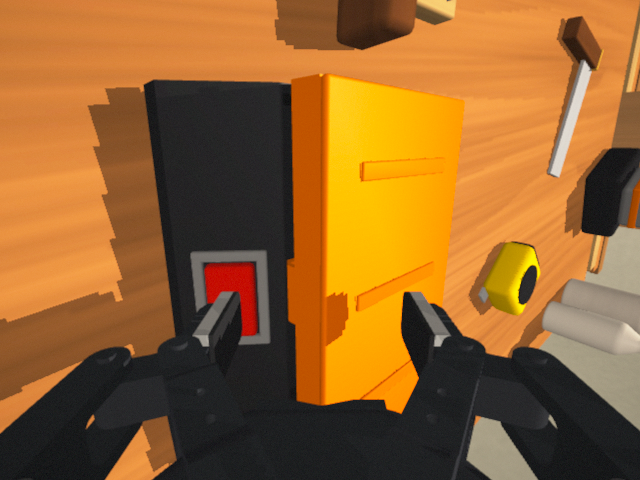

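send_rows:
  increments:
    - [[0,0,0.06,0,0,0],[0,0,0.06,0,0,0],[0,0,0.02,0,0,0],[0,0,0,0,0,0]]

```text
clock: 9.45
eef_pos: [0.5709, -0.0384, 0.0618]
tool_rot: [0.059, 0.939, 0.339, 0.021]
ft_force: [-0.2, 0.4, 0.5]
grip_width: 0.0702
```

```bash
cat > fo.py <<'E'
from workcell import *
from h import *
F=[]
for i in range(3):
    camera("top");o=get_obs();F.append(Rn.from_quat(o["tool_rot"]).as_matrix().T@o["ft_force"])
print(np.mean(F,axis=0).round(2))
R=tcpR(40);a=np.deg2rad(35);up=ex*np.cos(a)+ez*np.sin(a)
delta(o,cw(-60,37)+up*.006+R[:,1]*o["grip_width"]/2-R[:,2]*.001,R)
E
python3 fo.py;python3 lid.py
```

```text
[ 0.42  0.1  -0.33]
shift units [ 0.006 -0.003 -0.046]
rotvec units [-0.03  -0.022  0.027]
-103 [12.3 20.9 27.4]
-88 [26.5 27.4 28.4]
-73 [25.2 26.7 27.7]
-58 [24.2 25.7 26.7]
-43 [23.2 24.6 25.5]
-28 [21.8 23.  24.3]
-13 [20.7 21.3 21.9]
2 [20.1 20.5 20.9]
o 9.6 F tool [-0.34  0.05 -0.47]
```

send_rows:
  increments:
    - [[0,0,0.03,0,0,0],[0,0,0,0,0,0]]

```text
clock: 9.9
eef_pos: [0.5714, -0.0378, 0.0611]
tool_rot: [0.059, 0.939, 0.339, 0.022]
ft_force: [-1.3, -1.3, 2.8]
grip_width: 0.0697
```

```bash
python3 fo.py
```

```text
[ 0.65  0.67 -2.45]
shift units [ 0.009  0.002 -0.071]
rotvec units [-0.031 -0.019  0.028]
```

send_rows:
  increments:
    - [[0,0,0.03,0,0,0],[0,0,0,0,0,0]]

```text
clock: 10.3
eef_pos: [0.5715, -0.0369, 0.0599]
tool_rot: [0.059, 0.939, 0.339, 0.022]
ft_force: [-0.3, -3.2, 3.5]
grip_width: 0.0697
```

```bash
python3 fo.py;python3 lid.py;python3 - <<'E'
from workcell import *
from h import *
c=camera("wrist");cv2.imwrite("pics/w9.png",c["color"][:,:,::-1])
E
```

```text
[ 0.45 -0.09 -4.75]
shift units [ 0.009  0.    -0.102]
rotvec units [-0.031 -0.019  0.027]
-103 [28.1 36.4 43.8]
-88 [40.1 41.4 42.3]
-73 [36.8 38.6 40.5]
-58 [33.3 34.9 36.7]
-43 [29.8 31.4 33. ]
-28 [26.2 27.8 29.1]
2 [19.7 20.2 20.5]
o 10.45 F tool [ 0.82 -0.42 -4.67]
```

View pics/w9.png

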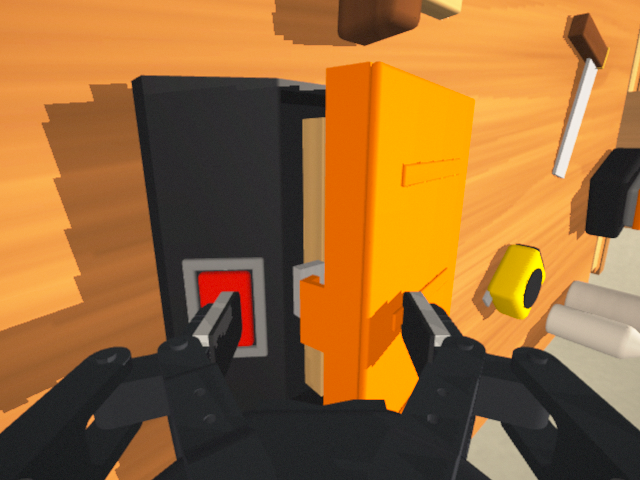

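The lid is now resting on the right fingertip at about 0.24 rad. The tongue at (312,310) has risen clear of the grey catch bolt at (308,285). I'll replan the arc for this gap.

```bash
sed -i 's/\.0285,\.004/.0348,.001/g; s/28\.5/34.8/g; s/q\[2\]<6/q[2]<4/; s/c=(84\*e/c=(S*e/; s/phi=35-40\*min(max(th\/1.66,0),1)/phi=phi0+(-5-phi0)*min(max((th-th0)\/(1.66-th0),0),1)/; s/^def pose/S=float(__import__("sys").argv[1])\ndef pose/' plan.py; python3 plan.py 74
```

```text
b [-73.19289933  37.23918921] theta 0.2246326636094269 s 79.64896562607792 phi 39.68565429417837
1 0.29 [-0.    0.17  0.03] [ 0.22 -0.02  0.03] clA 19.4 edge above tcp 28
2 0.36 [ 0.    0.1  -0.06] [ 0.22 -0.    0.  ] clA 19.7 edge above tcp 29
3 0.43 [-0.    0.1  -0.06] [0.22 0.   0.  ] clA 20.0 edge above tcp 30
4 0.5 [-0.    0.1  -0.05] [ 0.22 -0.   -0.  ] clA 20.4 edge above tcp 30
5 0.57 [ 0.    0.11 -0.05] [ 0.22 -0.    0.  ] clA 20.8 edge above tcp 31
6 0.64 [ 0.    0.11 -0.05] [ 0.22 -0.   -0.  ] clA 21.3 edge above tcp 31
7 0.71 [ 0.    0.11 -0.04] [0.22 0.   0.  ] clA 21.9 edge above tcp 32
8 0.78 [ 0.    0.11 -0.04] [ 0.22 -0.   -0.  ] clA 22.5 edge above tcp 32
9 0.85 [-0.    0.11 -0.04] [ 0.22  0.   -0.  ] clA 23.1 edge above tcp 33
10 0.92 [ 0.    0.11 -0.03] [ 0.22 -0.    0.  ] clA 23.8 edge above tcp 33
11 0.99 [-0.    0.11 -0.03] [ 0.22 -0.    0.  ] clA 24.5 edge above tcp 33
12 1.06 [ 0.    0.11 -0.03] [ 0.22 -0.   -0.  ] clA 25.3 edge above tcp 34
13 1.13 [ 0.    0.11 -0.02] [0.22 0.   0.  ] clA 26.1 edge above tcp 34
14 1.2 [ 0.    0.11 -0.02] [ 0.22  0.   -0.  ] clA 27.0 edge above tcp 34
15 1.27 [-0.    0.11 -0.02] [ 0.22 -0.    0.  ] clA 27.9 edge above tcp 34
16 1.34 [ 0.    0.11 -0.01] [ 0.22  0.   -0.  ] clA 28.9 edge above tcp 35
17 1.41 [-0.    0.11 -0.01] [ 0.22  0.   -0.  ] clA 29.9 edge above tcp 35
18 1.48 [ 0.    0.11 -0.01] [ 0.22 -0.    0.  ] clA 30.9 edge above tcp 35
19 1.55 [-0.    0.11 -0.  ] [ 0.22  0.   -0.  ] clA 32.0 edge above tcp 35
20 1.62 [-0.    0.11  0.  ] [0.22 0.   0.  ] clA 33.1 edge above tcp 35
21 1.69 [0.   0.1  0.02] [ 0.11 -0.   -0.  ] clA 34.9 edge above tcp 35
22 1.76 [-0.    0.1   0.04] [0. 0. 0.] clA 37.6 edge above tcp 35
```

```bash
python3 plan.py 80|head -9
```

```text
b [-73.19289933  37.23918921] theta 0.2246326636094269 s 79.64896562607792 phi 39.68565429417837
1 0.29 [-0.    0.1  -0.07] [ 0.22 -0.02  0.03] clA 22.9 edge above tcp 23
2 0.36 [ 0.    0.11 -0.07] [ 0.22 -0.    0.  ] clA 23.0 edge above tcp 24
3 0.43 [ 0.    0.11 -0.06] [0.22 0.   0.  ] clA 23.2 edge above tcp 24
4 0.5 [-0.    0.11 -0.06] [ 0.22 -0.   -0.  ] clA 23.4 edge above tcp 25
5 0.57 [ 0.    0.11 -0.05] [ 0.22 -0.    0.  ] clA 23.7 edge above tcp 25
6 0.64 [-0.    0.11 -0.05] [ 0.22 -0.   -0.  ] clA 24.0 edge above tcp 26
7 0.71 [ 0.    0.11 -0.05] [0.22 0.   0.  ] clA 24.4 edge above tcp 26
8 0.78 [-0.    0.12 -0.04] [ 0.22 -0.   -0.  ] clA 24.8 edge above tcp 27
```

send_rows:
  increments:
    - [[0,0.1,-0.07,0.22,0,0],[0,0.11,-0.07,0.22,0,0],[0,0.11,-0.06,0.22,0,0],[0,0,0,0,0,0]]

```text
clock: 11.05
eef_pos: [0.5725, -0.0287, 0.0787]
tool_rot: [0.059, 0.957, 0.284, 0.019]
ft_force: [0.7, 0.5, 1.1]
grip_width: 0.0702
```

```bash
sed -i 's/^S=.*/S=float(__import__("sys").argv[1]) or s/' plan.py; python3 plan.py 80|head -9; python3 lid.py
```

```text
b [-62.59273952  52.86623608] theta 0.4547549482678305 s 79.45243834213996 phi 33.06413935457081
1 0.52 [-0.    0.11 -0.07] [ 0.22 -0.01  0.05] clA 23.6 edge above tcp 25
2 0.59 [ 0.    0.11 -0.05] [ 0.22  0.   -0.  ] clA 23.9 edge above tcp 26
3 0.66 [ 0.    0.11 -0.05] [0.22 0.   0.  ] clA 24.2 edge above tcp 26
4 0.73 [-0.    0.12 -0.05] [ 0.22 -0.    0.  ] clA 24.6 edge above tcp 26
5 0.8 [ 0.    0.12 -0.04] [ 0.22 -0.   -0.  ] clA 25.0 edge above tcp 27
6 0.87 [-0.    0.12 -0.04] [0.22 0.   0.  ] clA 25.5 edge above tcp 27
7 0.94 [ 0.    0.12 -0.03] [ 0.22 -0.   -0.  ] clA 26.0 edge above tcp 27
8 1.01 [-0.    0.12 -0.03] [ 0.22  0.   -0.  ] clA 26.6 edge above tcp 28
-103 [50.4 53.5 56.7]
-88 [58.  62.6 66.5]
-73 [56.8 58.9 60.1]
-58 [48.6 51.9 55.2]
-43 [41.3 44.2 47.6]
-28 [33.2 36.1 39.5]
-13 [27.7 30.7 32.7]
2 [18.9 19.4 20.3]
o 11.05 F tool [-0.59  1.07 -0.61]
```

The lid is following the finger at about 0.47 rad, so I'll continue.

send_rows:
  increments:
    - [[0,0.11,-0.07,0.22,0,0],[0,0.11,-0.05,0.22,0,0],[0,0.11,-0.05,0.22,0,0],[0,0.12,-0.05,0.22,0,0],[0,0.12,-0.04,0.22,0,0],[0,0.12,-0.04,0.22,0,0],[0,0.12,-0.03,0.22,0,0],[0,0.12,-0.03,0.22,0,0]]

```text
clock: 12.1
eef_pos: [0.5767, 0.004, 0.1137]
tool_rot: [0.062, 0.989, 0.133, 0.009]
ft_force: [-0.6, 1.1, 0.2]
grip_width: 0.0699
```

```bash
python3 plan.py 80; python3 lid.py;python3 - <<'E'
from workcell import *
from h import *
c=camera("wrist");cv2.imwrite("pics/w10.png",c["color"][:,:,::-1])
E
```

```text
b [-25.56349939  77.98581211] theta 1.0078597836465883 s 79.59446834819163 phi 15.371843758007216
1 1.08 [-0.    0.11 -0.04] [ 0.22 -0.    0.04] clA 27.0 edge above tcp 28
2 1.15 [ 0.    0.12 -0.02] [ 0.22  0.   -0.  ] clA 27.7 edge above tcp 28
3 1.22 [-0.    0.12 -0.02] [ 0.22 -0.   -0.  ] clA 28.4 edge above tcp 28
4 1.29 [ 0.    0.12 -0.02] [ 0.22 -0.    0.  ] clA 29.1 edge above tcp 29
5 1.36 [ 0.    0.12 -0.01] [ 0.22 -0.   -0.  ] clA 29.9 edge above tcp 29
6 1.43 [-0.    0.12 -0.01] [0.22 0.   0.  ] clA 30.7 edge above tcp 29
7 1.5 [ 0.    0.11 -0.01] [ 0.22 -0.   -0.  ] clA 31.5 edge above tcp 29
8 1.57 [-0.    0.11 -0.  ] [ 0.22 -0.    0.  ] clA 32.4 edge above tcp 29
9 1.64 [0.   0.11 0.  ] [ 0.22  0.   -0.  ] clA 33.4 edge above tcp 29
10 1.71 [0.   0.11 0.02] [ 0.07 -0.    0.  ] clA 35.1 edge above tcp 29
11 1.78 [0.   0.11 0.04] [0. 0. 0.] clA 37.4 edge above tcp 29
-58 [94.3 96.4 98.5]
-43 [ 99.1 101.3 103.4]
-28 [73.8 85.6 92.5]
-13 [48.8 59.5 68.5]
2 [26.4 36.8 44.5]
17 [13.4 16.8 20.8]
o 12.1 F tool [0.71 1.   0.02]
```

View pics/w10.png

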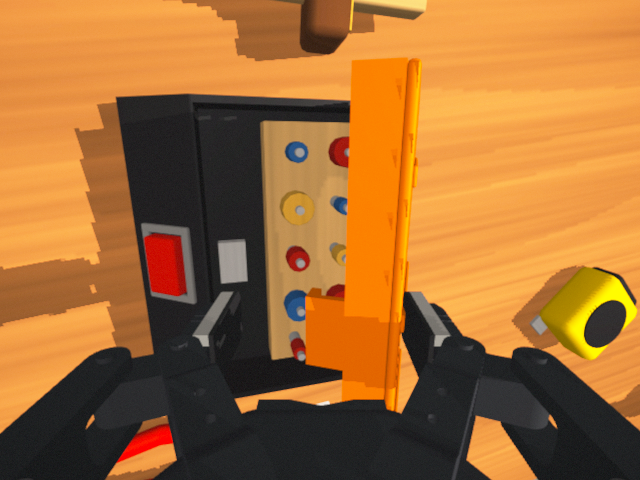

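The lid is at about 1.0 rad and held by the right finger at (405,300). The button at (165,265) is back out and proud of the slope. I'll continue to the stop.

send_rows:
  increments:
    - [[0,0.11,-0.04,0.22,0,0],[0,0.12,-0.02,0.22,0,0],[0,0.12,-0.02,0.22,0,0],[0,0.12,-0.02,0.22,0,0],[0,0.12,-0.01,0.22,0,0],[0,0.12,-0.01,0.22,0,0],[0,0.11,-0.01,0.22,0,0],[0,0.11,0,0.22,0,0]]

```text
clock: 13.2
eef_pos: [0.5823, 0.0479, 0.1258]
tool_rot: [0.063, 0.998, -0.019, -0.001]
ft_force: [0.6, 2.1, -0.1]
grip_width: 0.0698
```

send_rows:
  increments:
    - [[0,0.11,0,0.22,0,0],[0,0.1,0.02,0.1,0,0],[0,0.1,0.02,0,0,0],[0,0.08,0.02,0,0,0],[0,0,0,0,0,0]]

```text
clock: 13.82
eef_pos: [0.5842, 0.0666, 0.1211]
tool_rot: [0.063, 0.997, -0.046, -0.003]
ft_force: [0.3, -0.2, -0.3]
grip_width: 0.0701
```

```bash
python3 plan.py 80|head -1
python3 - <<'E'
from workcell import *
from h import *
o=get_obs();print(o["clock"],Rn.from_quat(o["tool_rot"]).as_matrix().T@o["ft_force"])
c=camera("wrist");cv2.imwrite("pics/w11.png",c["color"][:,:,::-1])
E
```

```text
b [38.27666898 72.89283679] theta 1.8089531897009077 s 79.86531814841321 phi -5.317067155384592
13.825 [-0.28705605 -0.13728953  0.36099407]
```

View pics/w11.png

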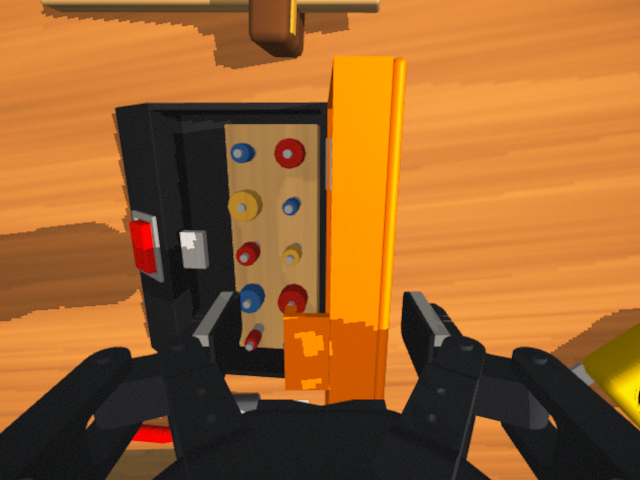

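The lid stands at its stop with a gap on both sides (tongue at x≈285 against the left finger at 240, lid back at 400 against the right finger at 405+). The force is about zero, so I'll back straight out.

send_rows:
  increments:
    - [[0,0,-0.2,0,0,0],[0,0,-0.4,0,0,0],[0,0,-0.5,0,0,0],[0,0,-0.6,0,0,0],[0,0,-0.6,0,0,0],[0,0,-0.4,0,0,0],[0,0,0,0,0,0],[0,0,0,0,0,0]]

```text
clock: 14.88
eef_pos: [0.5856, 0.0789, 0.2552]
tool_rot: [0.063, 0.997, -0.046, -0.003]
ft_force: [-0.5, -0.3, 0.3]
grip_width: 0.07
```

Run:
```python
from workcell import *
from h import *
o=get_obs();print(o["clock"],o["eef_pos"],o["ft_force"])
c=camera("wrist"); M=c["mount"];Rt=Rn.from_quat(o["tool_rot"]).as_matrix();K=c["intrinsics"];z=c["z_map"];v,u=np.mgrid[:480,:640]
pw=(np.stack([(u-K[0,2])/K[0,0]*z,(v-K[1,2])/K[1,1]*z,z],-1)@M[:3,:3].T+M[:3,3])@Rt.T+o["eef_pos"]
h,s,val=cv2.split(cv2.cvtColor(c["color"],cv2.COLOR_RGB2HSV))
C=np.stack([(pw-cw(75,44))@ex,(pw-cw(75,44))@ey,pw[...,2]-.044],-1)*1e3
lid=(h>8)&(h<20)&(s>200)&(z>0)&(v<275)&(C[...,2]>95)
print("lid top pts x,z pct",np.percentile(C[lid][:,[0,2]],[1,50,99],axis=0).round(1),"expect x up to 29.5, z108")
red=((h<5)|(h>174))&(s>170)&(val>90)&(z>0)
b=red&(abs(C[...,0]+135)<20)&(abs(C[...,1])<25)
q=C[b]; print("button mean",q.mean(0).round(1),"expect -135,0,-7", "range", np.percentile(q,[2,98],axis=0).round(1))
cv2.imwrite("pics/w12.png",c["color"][:,:,::-1])
c=camera("scene");cv2.imwrite("pics/s12.png",c["color"][:,:,::-1])
c=camera("top");a=np.load("top0.npz")["color"];cv2.imwrite("pics/t12.png",c["color"][:,:,::-1])
```

```text
14.875 [0.58560148 0.07890073 0.25522331] [-0.52253481 -0.33706552  0.27288206]
lid top pts x,z pct [[ -5.6 105. ]
 [ 17.5 108.5]
 [ 29.2 110.6]] expect x up to 29.5, z108
button mean [-130.8    0.9   -6.5] expect -135,0,-7 range [[-142.7  -16.9  -16. ]
 [-122.3   17.8   -1.4]]
```

View pics/s12.png

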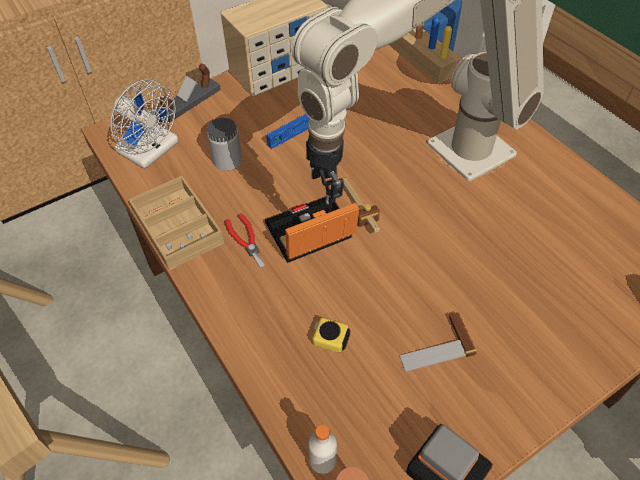

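View pics/w12.png

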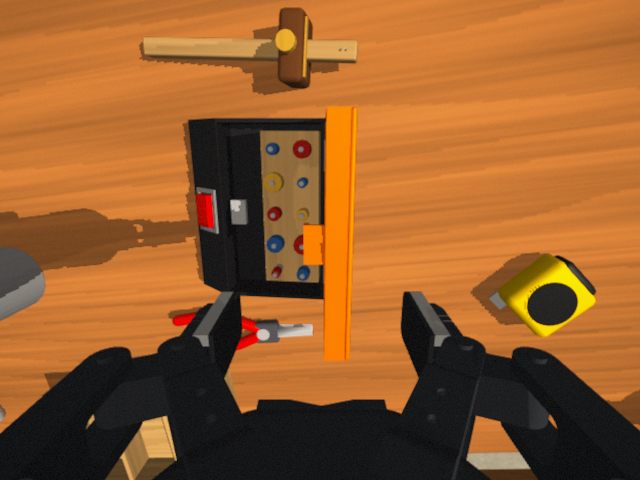

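The lid stands upright at its stop. The bystanders look unmoved, the gripper is clear at z 0.255, and the button is out. I'm handing it in.

```bash
python3 -c "
from workcell import *
print(job_done())"
```

```text
the job is handed in; nothing more can be done
None
```

The case is open: the lid stands at its stop, the button is back out, and the job was handed in at about 15 s of the 40 s allowed. I pushed the button with one finger while the other held the lid back. I then eased the lid up along its arc at about 0.55 rad/s and drew the gripper straight out.

- **First push failed:** I left the lid room for only about 0.05 rad. When I lifted, the lid caught again at about 0.075 rad and did not follow the finger. I pushed again with the jaws at 70 mm and the tool tilted 40°, so the lid could rise to about 0.23 rad and clear the catch. After that it followed the finger.
- **Lid:** its front edge measured x 29, z 108 mm from the hinge; about 29.5 and 108 is expected at the stop.
- **Button:** it measured about 4 mm off in x but within 1 mm in height, and it looks proud of the slope.
- **Clear of contact:** the force on the tool was about zero, within noise.
- **Bystanders:** they look unmoved in the last scene and wrist views. I judged this by eye and did not measure their positions again.
- **Lid speed:** I did not measure it directly. At the stops I checked up to about 1 rad, the lid was resting on the finger. From there to the stop I relied on the finger's slow motion.

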